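# Shut the loaded incubator

### The arm

A 6-joint arm with a two-finger parallel gripper is mounted at the origin on the work surface. World frame = base frame: x ahead of the robot, y to its left, z up, the work surface at z = 0. Lengths are in mm, angles in rad, forces in N, time in s.
With the tool pointing down it reaches from about 400 to 925 mm from the base axis. Payload 12.5 kg.
Tool frame: the origin (TCP) lies on the mounting face of the last link; the fingertips stand 190 mm ahead of it and the grasp point (between the pads) lies 171 mm ahead of it (env.grasp_offset is the distance from the TCP to the grasp point, in mm); z points along the fingers, y is the direction in which the jaws open and shut (so a half turn about z gives the same grasp; the last joint's range is limited). The gripper opens to 95 mm and grips with 3 to 60 N. Pads are 20 mm wide; open, the fingers measure 119 mm over their backs; the gripper's body (75 mm by 180 mm) begins 59 mm behind the grasp point.
Start: joints at [-1.353, 0.491, 1.559, -0, 1.092, -0.106], TCP at [198.876, -592.514, 404.761] pointing down, gripper open.
Joint ranges: [-3.1, 3.1], [-0.84, 2.19], [0.05, 2.79], [-1.13, 4.28], [0.06, 2.93], [-2.69, 2.69]. Speed limits (rad/s): [2.22, 2.22, 2.79, 3.14, 3.14, 3.14].

### API

Orientations are given as [roll, pitch, yaw] about the fixed x, y, z axes, in that order (R = Rz(yaw) Ry(pitch) Rx(roll)).
In Python, from cell import env, viewer gives the robot as it stands.
- The arm moves only by the tool play_rows, never from a script. Its argument "increments" is a list of rows, each an object of numbers: "dx", "dy", "dz": the shift along the tool's x, y, z in mm; "rx", "ry", "rz": the turn, a rotation vector about the tool's x, y, z in units of 6 degrees (1.0 is 6 degrees). A call has 1 to 8 rows; each row is the pose to reach, as a shift and turn from the pose measured when the call began, along the tool's axes at that moment; what a row does not reach only later rows make up. A row lasts 1/12 s, in which the tool goes at most 41.7 mm and 7.16 degrees, less where a joint would pass 70% of its speed; a pose out of reach is approached as far as the arm can. A call with a gripper value outside its range is refused whole. "fingers" is the opening, from 0 (shut) to 1 (fully open), set as the call begins (left out, the last holds). The fingers move at their own pace and stop on an object; the grip force is fixed at half the most. Time passes only in rows, so rows that repeat a pose let the fingers close. It gives the time, the measured TCP pose, the force and the opening at its end, in the units of the state.
- env.state(): the state, without advancing time (a new reading comes with each control period).
- viewer.read_camera(name): name is "side" or "top"; returns a dict with "image" (400x640x3 uint8, red, green, blue), "fx", "fy", "cx", "cy" (pixels), "rvec" (rotation vector, rad) and "tvec" (3), from world to camera coordinates, as OpenCV has them. Camera axes: x right, y down, z forward; pixel columns grow to the right and rows downward; lengths in mm; the calibration is good to about 2 mm. A picture is of the moment at which its call begins. There is no depth.
- env.job_done(): hands the job in, once; it reports no verdict.
The state is a dict: "t": time; "joints": joint angles; "qvel": joint speeds; "tau": joint torques, N m; "eef_pos": TCP position; "tcp_rot": TCP orientation; "ft_force": force on the tool from outside, world axes, zero at the start; "moment": the same for the moment, N m; "opening": opening from 0.0 (shut) to 1.0 (fully open).
Only numpy, scipy, OpenCV 4.12 (cv2) and the standard library are available. Lean on these libraries where they do the work, as an engineer would, in place of code of your own. Each camera call takes 0.05 s, during which the arm holds its last target.

### The job

The bench incubator with the blue door has just been loaded with culture dishes: push its blue door fully shut, until it snaps onto its catch and stays shut by itself. The twin incubator with the yellow door is airing, so leave its door standing open as it is, and leave the conical flask on the bench where it stands.

Things in the scene. Friction and masses are not known exactly. Their poses are not given: they have to be found in the camera images.
- blue_door (a joint): Opening angle, rad, of the blue door of a white incubator 240 mm high, fixed on the bench by a yellow-doored twin, either way round. 0 = shut; starts at 0.35 to 1.15. Panel 232 wide, 190 high, 20 thick, top 237 mm up, 0.6 kg, swings easily, stays put. Closes counter-clockwise seen from above. Sprung catch: resists from 7 degrees (about 4 N at the push spot), inside 2 pulls it to 0 and holds.
- blue_push (a point): Spot on the blue door's outer face, 30 mm below its top, 52 mm from its free edge. Axes turn with the door: x into the face (the way to push), y along the panel to the hinge edge (left, seen by the robot), z up. The vertical hinge axis lies 20 mm along x and 180 mm along y from here. A bar handle stands 35 mm off the face lower down and nearer the free edge, its top 80 mm below the door's top.
- yellow_push (a point): The same spot, with the same axes and sizes, on the yellow door of the twin incubator, which stands open 0.35 to 1.15 rad and swings as easily. To be left alone.
- flask: Conical flask of green glass standing loose on the bench, nearer the robot than the incubators: 84 mm across the foot, 38 mm at the mouth, 120 mm high; origin at the centre of its underside. To be left alone.

How it is judged:
By the outcome, as a careful person would: the job done as asked, in the order asked, and still so for the second after the job is handed in, with the robot touching nothing.
It also fails if it takes over 35 s, if anything falls off the work surface, if the arm or the gripper's body presses on something with over 40 N, if the wrist force passes 120 N, or if a joint passes its speed limit or range.

## Working session

There is one attempt and no reset: what is moved stays moved. The work goes in short steps, Python scripts to look and compute and a tool call to move; the robot and the scene stay as the last step left them, time stands still between calls to the robot, and variables do not carry over. Pictures are saved under pics/ and viewed, and the job is handed in when it is done.

Besides the shell and the picture viewer there is one more tool, called after "Request:" by a JSON object that holds its "fn" and its "kwargs". play_rows: Moves the arm, as the interface text tells. Its arguments: {"type":"object","properties":{"increments":{"type":"array","items":{"type":"object","properties":{"dx":{"type":"number"},"dy":{"type":"number"},"dz":{"type":"number"},"rx":{"type":"number"},"ry":{"type":"number"},"rz":{"type":"number"}}}},"fingers":{"type":"number"}},"required":["increments"]}

```bash
ls; mkdir -p pics
python3 - <<'E'
from cell import env, viewer
import cv2,pickle
print(env.state())
for n in("side","top"):
    c=viewer.read_camera(n); cv2.imwrite(f"pics/{n}0.png",c["image"][:,:,::-1]); pickle.dump(c,open(f"{n}0.pkl","wb"))
    print({k:v for k,v in c.items() if k!="image"})
E
```

```text
pics
{'t': 0.0, 'joints': array([-1.35263038e+00,  4.91573511e-01,  1.55943671e+00, -6.57982558e-06,
        1.09169607e+00, -1.05581250e-01]), 'qvel': array([ 1.74663017e-06,  7.34695456e-04,  1.00522379e-03,  6.67352992e-04,
       -6.64200691e-04,  2.57303219e-04]), 'tau': array([-3.56545250e-03, -6.12654305e+01, -2.58181429e+01,  6.91624009e-02,
        4.82308993e-02, -1.39878330e-04]), 'eef_pos': array([ 198.85237302, -592.49499363,  404.15735053]), 'tcp_rot': array([-3.14048461e+00, -1.11556951e-04,  3.23750168e-01]), 'ft_force': array([ 0.84023098, -0.62168786, -0.49483444]), 'moment': array([-0.00759317, -0.08079783, -0.07126092]), 'opening': 0.9991049730790007}
{'fx': 384.2839691247717, 'fy': 384.2839691247717, 'cx': 319.1444373480906, 'cy': 199.65253831177836, 'rvec': array([ 0.27755748, -2.6331588 ,  1.48149519]), 'tvec': array([ 514.71226982,  159.73163454, 1051.32751233])}
{'fx': 468.11070896828255, 'fy': 468.11070896828255, 'cx': 328.1462766155991, 'cy': 194.67357538506917, 'rvec': array([ 2.08764645, -2.14002961,  0.18525267]), 'tvec': array([  43.12284263,  527.75581189, 1381.82001942])}
```

View pics/side0.png

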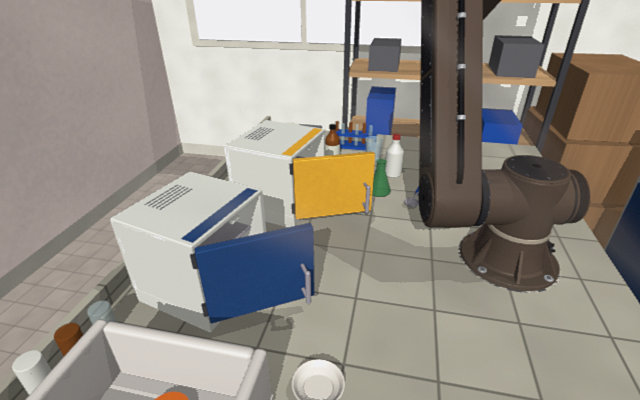

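View pics/top0.png

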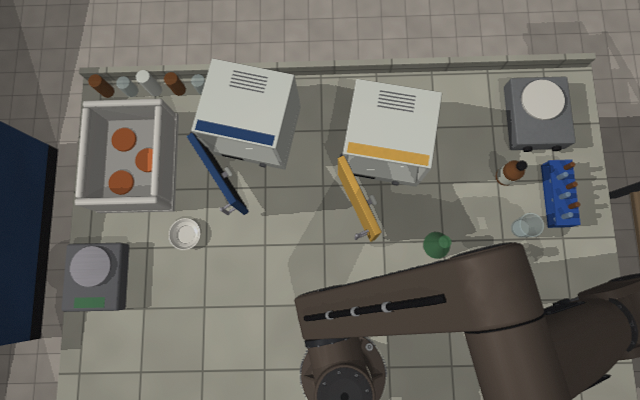

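The side view shows the blue door (corners near (196,247)-(312,226)), the nearer of the two. In the top view its top edge runs from about (190,135) at the hinge to (245,212) at the free edge. The yellow door is at (340,157)-(380,238), and the flask is at (437,245).

```bash
cat > h.py <<'E'
import numpy as np,cv2,pickle
def ray(c,uv,z):
    R=cv2.Rodrigues(c["rvec"])[0];o=-R.T@c["tvec"]
    d=R.T@np.array([(uv[0]-c["cx"])/c["fx"],(uv[1]-c["cy"])/c["fy"],1]);return o+d*(z-o[2])/d[2]
def proj(c,P):
    K=np.array([[c["fx"],0,c["cx"]],[0,c["fy"],c["cy"]],[0,0,1]])
    return cv2.projectPoints(np.array(P,float).reshape(-1,1,3),c["rvec"],c["tvec"],K,None)[0].reshape(-1,2)
def load(n): return pickle.load(open(n+".pkl","rb"))
E
python3 - <<'E'
from h import *
c=load("top0");s=load("side0")
print(proj(c,[[0,0,0],[500,0,0],[500,-500,0]]))
for n,uv,z in [("flask",(437,245),60),("bhinge",(190,135),237),("bfree",(245,212),237),("yh",(340,157),237),("yf",(380,238),237),("b_inc_frontL",(193,127),240),("b_inc_frontR",(276,146),240)]: print(n,ray(c,uv,z).round())
for n,uv in [("bh",(194,248)),("bf",(312,226)),("yh",(294,160)),("yf",(374,153))]: print("side",n,ray(s,uv,237).round())
im=c["image"]
cr=im[110:260,170:460][:,:,::-1]; cv2.imwrite("pics/topcrop.png",cv2.resize(cr,None,fx=2.75,fy=2.75,interpolation=cv2.INTER_CUBIC))
cr=s["image"][150:330,180:400][:,:,::-1]; cv2.imwrite("pics/sidecrop.png",cv2.resize(cr,None,fx=3.3,fy=3.3,interpolation=cv2.INTER_CUBIC))
E
```

```text
[[342.75473803 373.45818105]
 [338.16714976 206.39674538]
 [497.374904   202.29822892]]
flask [ 366. -289.   60.]
bhinge [669. 402. 237.]
bfree [452. 248. 237.]
yh [595.  -7. 237.]
yf [ 374. -105.  237.]
b_inc_frontL [691. 393. 240.]
b_inc_frontR [630. 166. 240.]
side bh [677. 403. 237.]
side bf [478. 289. 237.]
side yh [596.  -2. 237.]
side yf [388. -92. 237.]
```

View pics/topcrop.png

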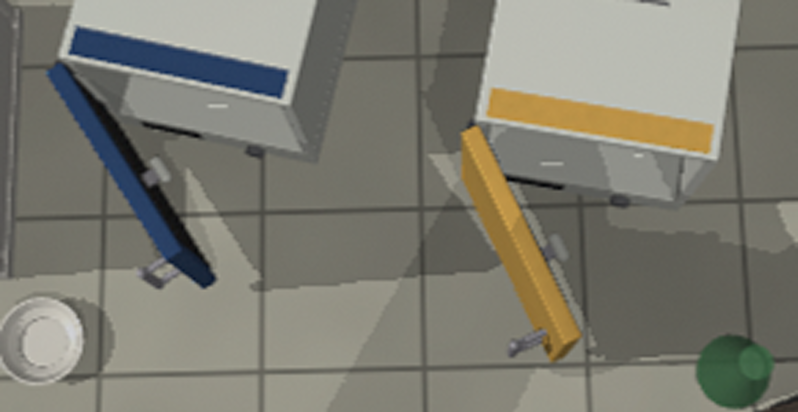

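View pics/sidecrop.png

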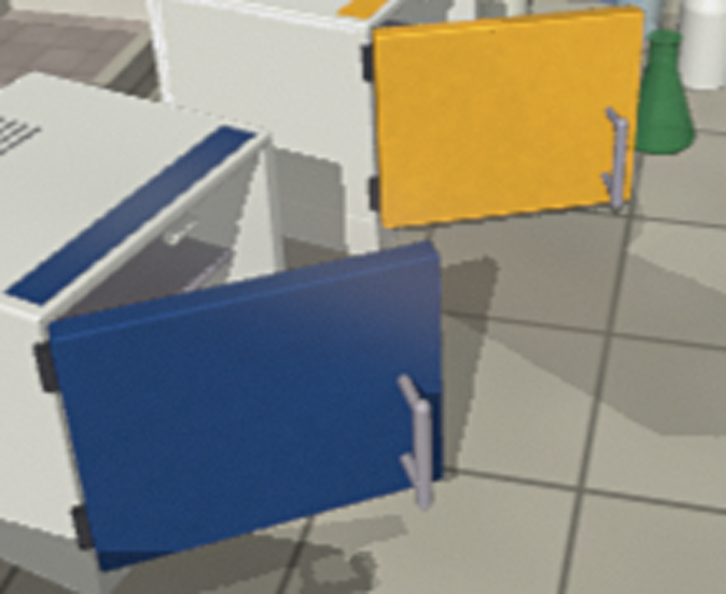

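Run:
```python
from h import *
c=load("top0");s=load("side0")
t=lambda u,v:(170+u/2.75,110+v/2.75)
k=lambda u,v:(180+u/3.3,150+v/3.3)
for n,uv in [("out free",t(163,254)),("in free",t(185,251)),("out h",t(48,68)),("in h",t(63,62))]: print("top",n,ray(c,uv,237).round())
for n,uv in [("out free",k(438,263)),("in free",k(432,243)),("out h",k(52,342)),("in h",k(50,323))]: print("side",n,ray(s,uv,237).round())
f=c["image"]; 
print("flask mouth", ray(c,t(755,360),120).round(), "basket rim", ray(c,(155,102),120).round(),ray(c,(155,205),120).round(),"dish",ray(c,(185,234),30).round(),"shaker",ray(c,(128,245),80).round())
cr=c["image"][120:225,180:260][:,:,::-1]; cv2.imwrite("pics/topcrop2.png",cv2.resize(cr,None,fx=5.6,fy=5.6,interpolation=cv2.INTER_NEAREST))
```

```text
top out free [479. 291. 237.]
top in free [481. 269. 237.]
top out h [670. 409. 237.]
top in h [676. 394. 237.]
side out free [474. 301. 237.]
side in free [482. 281. 237.]
side out h [666. 417. 237.]
side in h [675. 402. 237.]
flask mouth [ 373. -299.  120.] basket rim [817. 550. 120.] [498. 535. 120.] dish [421. 473.  30.] shaker [387. 625.  80.]
```

View pics/topcrop2.png

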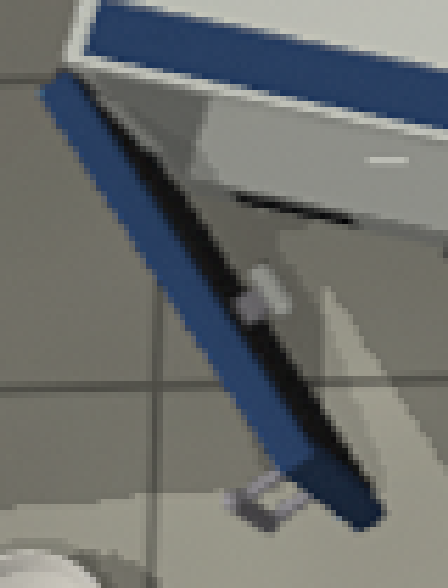

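Run:
```python
from h import *
c=load("top0")
k=lambda u,v:(180+u/5.6,120+v/5.6)
P={n:ray(c,k(*uv),237)[:2] for n,uv in dict(of=(283,470),nf=(313,452),oh=(40,92),nh=(68,72)).items()}
for n in P: print(n,P[n].round())
d=(P["of"]-P["oh"]+P["nf"]-P["nh"]);print(np.linalg.norm(d)/2);d/=np.linalg.norm(d)
x=np.array([-d[1],d[0]]); mid=(sum(P.values()))/4
H=mid-d*116+x*10   # hinge-edge, inner face
H=mid-d*116+x*10
print("d",d,np.degrees(np.arctan2(d[1],d[0])),"x",x,"H",H,"push",H-20*x+180*d)
a=ray(c,(193,127),240)[:2];b=ray(c,(276,146),240)[:2]
a2=ray(c,(170+58/2.75,110+57/2.75),240)[:2]; b2=ray(c,(170+290/2.75,110+104/2.75),240)[:2]
for e in(b-a,b2-a2): print(e,np.degrees(np.arctan2(e[1],e[0])))
print(a2,b2)
```

```text
of [475. 287.]
nf [483. 273.]
oh [665. 410.]
nh [675. 396.]
227.37052840936022
d [-0.84197671 -0.53951388] -147.34944732884958 x [ 0.53951388 -0.84197671] H [677.4638259 395.6221199] push [515.11774122 315.34915565]
[ -60.64248615 -227.76421846] -104.90918834836573
[ -55.17287932 -231.18492984] -103.4227139829815
[680.18733156 398.22250621] [625.01445223 167.03757637]
```

Blue door: opening about 0.76 rad, hinge near (677,396), push spot near (515,315). The area in front of it is clear. I'll shut the fingers, rise above door height and go round to the blue door's outer side.

Request:
{"fn": "play_rows", "kwargs": {"increments": [{"dz": -35}, {"dz": -70}, {"dx": 40, "dy": -32, "dz": -80}, {"dx": 72, "dy": -58, "dz": -80}, {"dx": 104, "dy": -84, "dz": -80}, {"dx": 136, "dy": -110, "dz": -80}, {"dx": 168, "dy": -136, "dz": -80}, {"dx": 200, "dy": -162, "dz": -80}], "fingers": 0}}

```text
invalid input
```

Request:
{"fn": "play_rows", "kwargs": {"increments": [{"dx": 0, "dy": 0, "dz": -35, "rx": 0, "ry": 0, "rz": 0}, {"dx": 0, "dy": 0, "dz": -70, "rx": 0, "ry": 0, "rz": 0}, {"dx": 40, "dy": -32, "dz": -80, "rx": 0, "ry": 0, "rz": 0}, {"dx": 72, "dy": -58, "dz": -80, "rx": 0, "ry": 0, "rz": 0}, {"dx": 104, "dy": -84, "dz": -80, "rx": 0, "ry": 0, "rz": 0}, {"dx": 136, "dy": -110, "dz": -80, "rx": 0, "ry": 0, "rz": 0}, {"dx": 168, "dy": -136, "dz": -80, "rx": 0, "ry": 0, "rz": 0}, {"dx": 200, "dy": -162, "dz": -80, "rx": 0, "ry": 0, "rz": 0}], "fingers": 0.0}}

```text
t: 0.77
eef_pos: [333.1, -380.4, 484.3]
tcp_rot: [-3.14, -0.0, 0.323]
ft_force: [1.7, -1.1, -0.0]
opening: 0.496
```

Request:
{"fn": "play_rows", "kwargs": {"increments": [{"dx": 32, "dy": -26, "dz": 0, "rx": 0, "ry": 0, "rz": 0}, {"dx": 64, "dy": -51, "dz": 0, "rx": 0, "ry": 0, "rz": 0}, {"dx": 96, "dy": -76, "dz": 0, "rx": 0, "ry": 0, "rz": 0}, {"dx": 128, "dy": -101, "dz": 0, "rx": 0, "ry": 0, "rz": 0}, {"dx": 160, "dy": -127, "dz": 0, "rx": 0, "ry": 0, "rz": 0}, {"dx": 175, "dy": -163, "dz": 0, "rx": 0, "ry": 0, "rz": 0}, {"dx": 188, "dy": -200, "dz": 0, "rx": 0, "ry": 0, "rz": 0}, {"dx": 201, "dy": -237, "dz": 0, "rx": 0, "ry": 0, "rz": 0}], "fingers": 0.0}}

```text
t: 1.43
eef_pos: [448.3, -89.9, 484.2]
tcp_rot: [-3.14, 0.0, 0.324]
ft_force: [1.9, -0.0, -0.2]
opening: 0.008
```

Request:
{"fn": "play_rows", "kwargs": {"increments": [{"dx": 14, "dy": -35, "dz": 0, "rx": 0, "ry": 0, "rz": 0}, {"dx": 28, "dy": -70, "dz": 0, "rx": 0, "ry": 0, "rz": 0}, {"dx": 43, "dy": -105, "dz": 0, "rx": 0, "ry": 0, "rz": 0}, {"dx": 57, "dy": -140, "dz": 0, "rx": 0, "ry": 0, "rz": 0}, {"dx": 72, "dy": -175, "dz": 0, "rx": 0, "ry": 0, "rz": 0}, {"dx": 86, "dy": -210, "dz": 0, "rx": 0, "ry": 0, "rz": 0}, {"dx": 100, "dy": -245, "dz": 0, "rx": 0, "ry": 0, "rz": 0}, {"dx": 115, "dy": -280, "dz": 0, "rx": 0, "ry": 0, "rz": 0}], "fingers": 0.0}}

```text
t: 2.1
eef_pos: [467.8, 214.1, 484.5]
tcp_rot: [-3.14, 0.001, 0.324]
ft_force: [0.9, -0.7, 0.5]
opening: 0.003
```

Request:
{"fn": "play_rows", "kwargs": {"increments": [{"dx": 14, "dy": -35, "dz": 0, "rx": 0, "ry": 0, "rz": 0}, {"dx": 28, "dy": -70, "dz": 0, "rx": 0, "ry": 0, "rz": 0}, {"dx": 43, "dy": -105, "dz": 0, "rx": 0, "ry": 0, "rz": 0}, {"dx": 57, "dy": -140, "dz": 0, "rx": 0, "ry": 0, "rz": 0}, {"dx": 60, "dy": -147, "dz": 0, "rx": 0, "ry": 0, "rz": 0}, {"dx": 60, "dy": -147, "dz": 0, "rx": 0, "ry": 0, "rz": 0}], "fingers": 0.0}}

```text
t: 2.6
eef_pos: [477.6, 374.6, 483.7]
tcp_rot: [-3.14, 0.002, 0.327]
ft_force: [1.1, -0.7, -0.8]
opening: 0.006
```

Run:
```python
from cell import env, viewer
import cv2,pickle
s=env.state();print(s["joints"],s["eef_pos"],s["ft_force"])
for n in("side","top"):
    c=viewer.read_camera(n); cv2.imwrite(f"pics/{n}1.png",c["image"][:,:,::-1]); pickle.dump(c,open(f"{n}1.pkl","wb"))
```

```text
[0.5560001  0.39865708 1.49697195 0.00208946 1.247719   1.79959088] [477.63799039 374.57748283 483.70246288] [ 1.09335171 -0.65326937 -0.76839349]
```

View pics/side1.png

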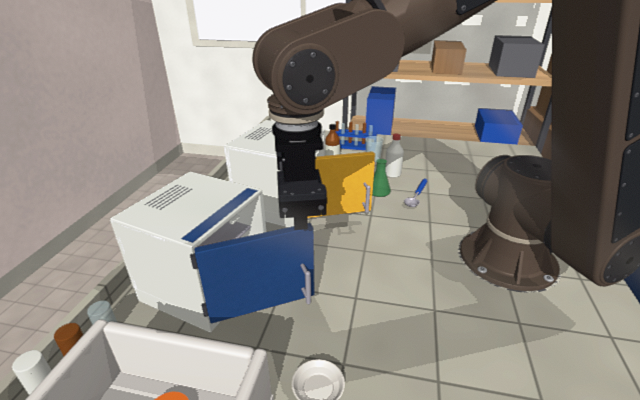

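View pics/top1.png

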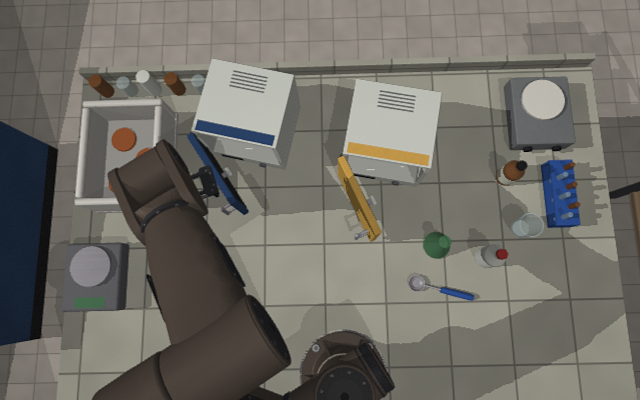

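Run:
```python
from h import *
s=load("side1");c=load("top1")
for z in(484,390,294,180):print(proj(s,[477.6,374.6,z]),proj(c,[477.6,374.6,z]))
cr=s["image"][150:330,180:400][:,:,::-1]; cv2.imwrite("pics/side1c.png",cv2.resize(cr,None,fx=3.3,fy=3.3,interpolation=cv2.INTER_CUBIC))
```

```text
[[297.01439597 123.11659177]] [[164.15293051 183.95701529]]
[[298.9826893  178.66248823]] [[178.71421168 192.474893  ]]
[[300.69845389 227.08193902]] [[191.25231016 199.80927438]]
[[302.43274938 276.02433819]] [[203.78172708 207.13857733]]
```

View pics/side1c.png

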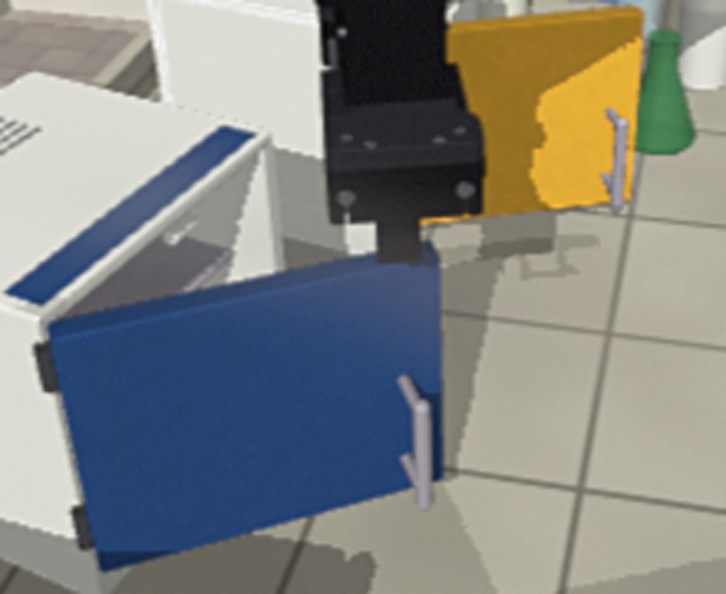

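The fingertips are at about (300,228), in front of the blue door's outer face and clear of it. I'll descend so the tips sit at about z=182, above the handle.

Request:
{"fn": "play_rows", "kwargs": {"increments": [{"dx": 0, "dy": 0, "dz": 30, "rx": 0, "ry": 0, "rz": 0}, {"dx": 0, "dy": 0, "dz": 60, "rx": 0, "ry": 0, "rz": 0}, {"dx": 0, "dy": 0, "dz": 90, "rx": 0, "ry": 0, "rz": 0}, {"dx": 0, "dy": 0, "dz": 112, "rx": 0, "ry": 0, "rz": 0}, {"dx": 0, "dy": 0, "dz": 112, "rx": 0, "ry": 0, "rz": 0}, {"dx": 0, "dy": 0, "dz": 112, "rx": 0, "ry": 0, "rz": 0}], "fingers": 0.0}}

```text
t: 3.2
eef_pos: [478.0, 371.0, 372.4]
tcp_rot: [-3.141, 0.003, 0.323]
ft_force: [0.2, -0.3, 0.4]
opening: 0.003
```

Run:
```python
import numpy as np
from cell import env
p=env.state()["eef_pos"];print(p,env.state()["ft_force"])
H=np.array([677.,396]);y=.325
for th in (-147.3,-140,-132,-124,-116,-112,-109,-107,-106,-105,-104,-103):
    t=np.radians(th);d=np.array([np.cos(t),np.sin(t)]);x=np.array([-d[1],d[0]])
    C=H+180*d-35*x;w=C-p[:2]
    print(th,C.round(),"tool",round(np.cos(y)*w[0]+np.sin(y)*w[1]),round(np.sin(y)*w[0]-np.cos(y)*w[1]))
```

```text
[477.99484953 370.9864834  372.44671807] [ 0.16018412 -0.26449915  0.42968765]
-147.3 [507. 328.] tool 13 50
-140 [517. 307.] tool 16 73
-132 [531. 286.] tool 23 98
-124 [547. 266.] tool 32 121
-116 [567. 250.] tool 45 143
-112 [577. 242.] tool 53 154
-109 [585. 237.] tool 59 161
-107 [591. 234.] tool 63 166
-106 [594. 233.] tool 66 168
-105 [597. 231.] tool 68 170
-104 [599. 230.] tool 70 173
-103 [602. 228.] tool 72 175
```

Approach gently, then swing the door most of the way.

Request:
{"fn": "play_rows", "kwargs": {"increments": [{"dx": 6, "dy": 22, "dz": 0, "rx": 0, "ry": 0, "rz": 0}, {"dx": 10, "dy": 38, "dz": 0, "rx": 0, "ry": 0, "rz": 0}, {"dx": 12, "dy": 44, "dz": 0, "rx": 0, "ry": 0, "rz": 0}, {"dx": 13, "dy": 50, "dz": 0, "rx": 0, "ry": 0, "rz": 0}, {"dx": 14, "dy": 56, "dz": 0, "rx": 0, "ry": 0, "rz": 0}, {"dx": 15, "dy": 62, "dz": 0, "rx": 0, "ry": 0, "rz": 0}, {"dx": 16, "dy": 68, "dz": 0, "rx": 0, "ry": 0, "rz": 0}, {"dx": 16, "dy": 73, "dz": 0, "rx": 0, "ry": 0, "rz": 0}], "fingers": 0.0}}

```text
t: 3.87
eef_pos: [516.5, 306.5, 372.5]
tcp_rot: [-3.141, 0.003, 0.323]
ft_force: [-1.3, 0.8, -0.4]
opening: 0.006
```

Run:
```python
from cell import env, viewer
import cv2,pickle
s=env.state();print(s["eef_pos"],s["ft_force"])
c=viewer.read_camera("side"); cv2.imwrite("pics/side2.png",c["image"][:,:,::-1]); pickle.dump(c,open("side2.pkl","wb"))
```

```text
[516.45724132 306.54009765 372.49085298] [-1.32627922  0.77614249 -0.40881929]
```

View pics/side2.png

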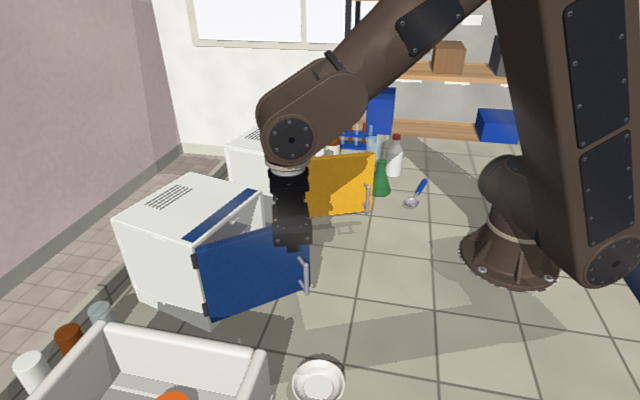

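The fingers are on the outer face at (292,245), above the handle, and the door is moving. Continue along the arc.

Request:
{"fn": "play_rows", "kwargs": {"increments": [{"dx": 3, "dy": 12, "dz": 0, "rx": 0, "ry": 0, "rz": 0}, {"dx": 7, "dy": 25, "dz": 0, "rx": 0, "ry": 0, "rz": 0}, {"dx": 11, "dy": 37, "dz": 0, "rx": 0, "ry": 0, "rz": 0}, {"dx": 16, "dy": 48, "dz": 0, "rx": 0, "ry": 0, "rz": 0}, {"dx": 22, "dy": 59, "dz": 0, "rx": 0, "ry": 0, "rz": 0}, {"dx": 29, "dy": 70, "dz": 0, "rx": 0, "ry": 0, "rz": 0}, {"dx": 33, "dy": 76, "dz": 0, "rx": 0, "ry": 0, "rz": 0}, {"dx": 35, "dy": 79, "dz": 0, "rx": 0, "ry": 0, "rz": 0}], "fingers": 0.0}}

```text
t: 4.58
eef_pos: [576.0, 241.1, 372.0]
tcp_rot: [-3.141, 0.003, 0.321]
ft_force: [-0.4, 0.2, 0.5]
opening: 0.007
```

Run:
```python
from cell import env, viewer
import cv2,pickle
s=env.state();print(s["eef_pos"],s["ft_force"])
c=viewer.read_camera("side"); pickle.dump(c,open("side3.pkl","wb"))
cr=c["image"][130:330,120:360][:,:,::-1]; cv2.imwrite("pics/side3.png",cv2.resize(cr,None,fx=2.9,fy=2.9,interpolation=cv2.INTER_CUBIC))
```

```text
[576.03728592 241.11591995 372.01496571] [-0.35530137  0.24949418  0.47485516]
```

View pics/side3.png

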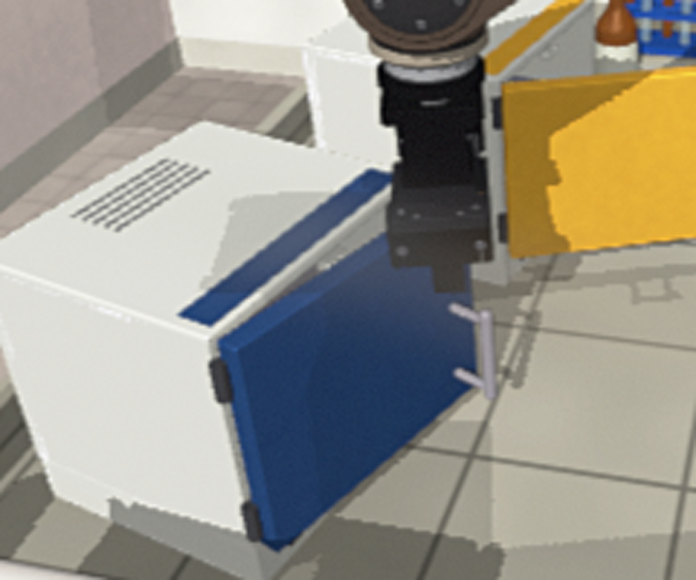

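The door is about 10-15° from shut, with force near zero. Now go slowly through the catch's resisting zone.

Request:
{"fn": "play_rows", "kwargs": {"increments": [{"dx": 3, "dy": 3, "dz": 0, "rx": 0, "ry": 0, "rz": 0}, {"dx": 6, "dy": 6, "dz": 0, "rx": 0, "ry": 0, "rz": 0}, {"dx": 9, "dy": 9, "dz": 0, "rx": 0, "ry": 0, "rz": 0}, {"dx": 11, "dy": 11, "dz": 0, "rx": 0, "ry": 0, "rz": 0}, {"dx": 13, "dy": 12, "dz": 0, "rx": 0, "ry": 0, "rz": 0}, {"dx": 14, "dy": 13, "dz": 0, "rx": 0, "ry": 0, "rz": 0}, {"dx": 14, "dy": 13, "dz": 0, "rx": 0, "ry": 0, "rz": 0}], "fingers": 0.0}}

```text
t: 5.22
eef_pos: [593.6, 233.2, 371.9]
tcp_rot: [-3.141, 0.003, 0.322]
ft_force: [-1.1, -0.4, 0.4]
opening: 0.005
```

```bash
cat > look.py <<'E'
import sys
from cell import env, viewer
import cv2,pickle
k=sys.argv[1]
s=env.state();print(s["eef_pos"],s["ft_force"])
c=viewer.read_camera("side"); pickle.dump(c,open(f"side{k}.pkl","wb"))
cr=c["image"][130:330,120:360][:,:,::-1]; cv2.imwrite(f"pics/side{k}.png",cv2.resize(cr,None,fx=2.9,fy=2.9,interpolation=cv2.INTER_CUBIC))
E
python3 look.py 4
```

```text
[593.56602071 233.20043066 371.88173073] [-1.07170055 -0.41007483  0.35270086]
```

View pics/side4.png

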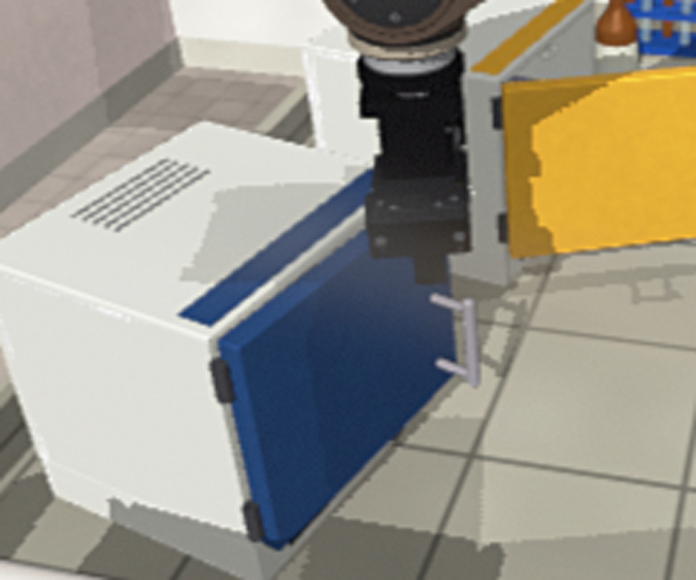

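It's still open a few degrees and the catch hasn't been felt yet. Push on, 1.5 mm per row.

Request:
{"fn": "play_rows", "kwargs": {"increments": [{"dx": 1.5, "dy": 1, "dz": 0, "rx": 0, "ry": 0, "rz": 0}, {"dx": 3, "dy": 2, "dz": 0, "rx": 0, "ry": 0, "rz": 0}, {"dx": 4.5, "dy": 3, "dz": 0, "rx": 0, "ry": 0, "rz": 0}, {"dx": 6, "dy": 4, "dz": 0, "rx": 0, "ry": 0, "rz": 0}, {"dx": 7.5, "dy": 5, "dz": 0, "rx": 0, "ry": 0, "rz": 0}, {"dx": 7.5, "dy": 5, "dz": 0, "rx": 0, "ry": 0, "rz": 0}], "fingers": 0.0}}

```text
t: 5.77
eef_pos: [602.6, 230.8, 371.9]
tcp_rot: [-3.141, 0.002, 0.321]
ft_force: [-1.2, 0.4, 0.8]
opening: 0.006
```

```bash
python3 look.py 5
```

```text
[602.56222493 230.80655556 371.94424478] [-1.20875815  0.40324412  0.78284485]
```

View pics/side5.png

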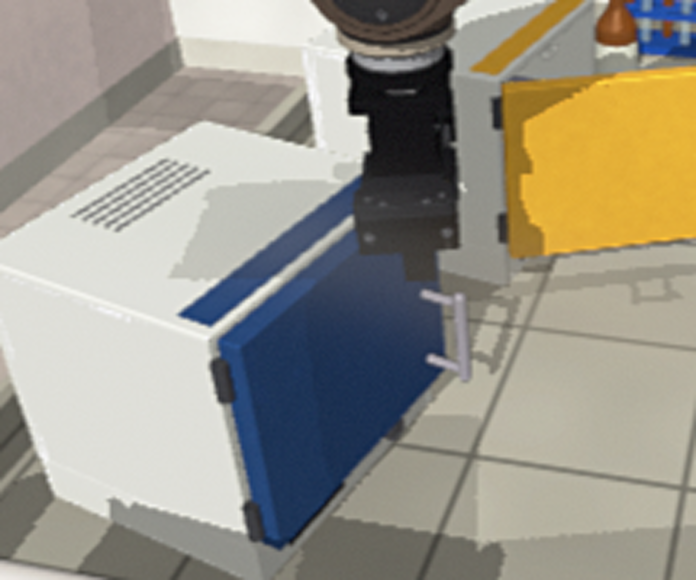

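Request:
{"fn": "play_rows", "kwargs": {"increments": [{"dx": 1.5, "dy": 1, "dz": 0, "rx": 0, "ry": 0, "rz": 0}, {"dx": 3, "dy": 2, "dz": 0, "rx": 0, "ry": 0, "rz": 0}, {"dx": 4.5, "dy": 3, "dz": 0, "rx": 0, "ry": 0, "rz": 0}, {"dx": 6, "dy": 4, "dz": 0, "rx": 0, "ry": 0, "rz": 0}, {"dx": 6, "dy": 4, "dz": 0, "rx": 0, "ry": 0, "rz": 0}], "fingers": 0.0}}

```text
t: 6.23
eef_pos: [605.9, 230.4, 371.8]
tcp_rot: [-3.137, 0.015, 0.322]
ft_force: [-36.4, 7.1, 13.9]
opening: 0.004
```

```bash
python3 look.py 6
```

```text
[605.89201361 230.36311375 371.79718399] [-36.42714824   7.12066214  13.94677905]
```

View pics/side6.png

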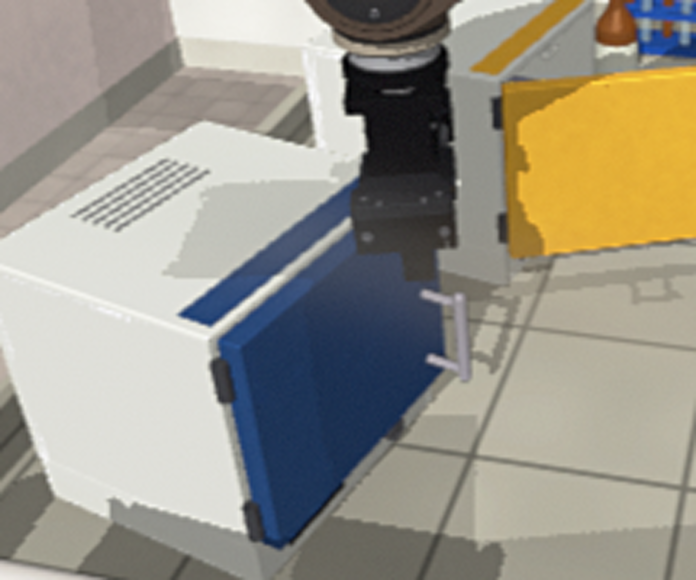

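The force rose to 36 N and the door hasn't moved since the last picture, so it was already shut against its stop. Back off now, then rise.

Request:
{"fn": "play_rows", "kwargs": {"increments": [{"dx": -6, "dy": -4, "dz": 0, "rx": 0, "ry": 0, "rz": 0}, {"dx": -14, "dy": -9, "dz": 0, "rx": 0, "ry": 0, "rz": 0}, {"dx": -30, "dy": -20, "dz": 0, "rx": 0, "ry": 0, "rz": 0}, {"dx": -50, "dy": -34, "dz": 0, "rx": 0, "ry": 0, "rz": 0}, {"dx": -75, "dy": -50, "dz": 0, "rx": 0, "ry": 0, "rz": 0}, {"dx": -95, "dy": -64, "dz": -15, "rx": 0, "ry": 0, "rz": 0}, {"dx": -110, "dy": -74, "dz": -45, "rx": 0, "ry": 0, "rz": 0}, {"dx": -110, "dy": -74, "dz": -80, "rx": 0, "ry": 0, "rz": 0}], "fingers": 0.0}}

```text
t: 6.95
eef_pos: [476.6, 266.3, 453.6]
tcp_rot: [-3.137, 0.018, 0.324]
ft_force: [1.6, 0.7, 0.6]
opening: 0.002
```

Request:
{"fn": "play_rows", "kwargs": {"increments": [{"dx": -20, "dy": -20, "dz": -20, "rx": 0, "ry": 0, "rz": 0}, {"dx": -20, "dy": -50, "dz": -20, "rx": 0, "ry": 0, "rz": 0}, {"dx": -20, "dy": -80, "dz": -20, "rx": 0, "ry": 0, "rz": 0}, {"dx": -20, "dy": -80, "dz": -20, "rx": 0, "ry": 0, "rz": 0}], "fingers": 0.0}}

```text
t: 7.28
eef_pos: [430.9, 338.7, 475.1]
tcp_rot: [-3.136, 0.015, 0.326]
ft_force: [0.6, -0.3, -0.6]
opening: 0.005
```

```bash
python3 look.py 7
python3 - <<'E'
from cell import viewer
from h import *
c=viewer.read_camera("top");pickle.dump(c,open("top7.pkl","wb"));cv2.imwrite("pics/top7.png",c["image"][:,:,::-1])
E
```

```text
[430.86010267 338.72190794 475.13228276] [ 0.60462872 -0.25573329 -0.55683585]
```

View pics/side7.png

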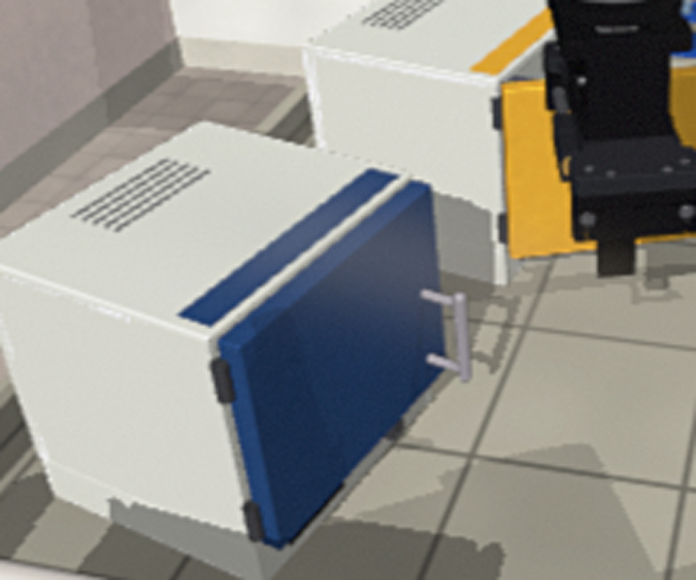

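View pics/top7.png

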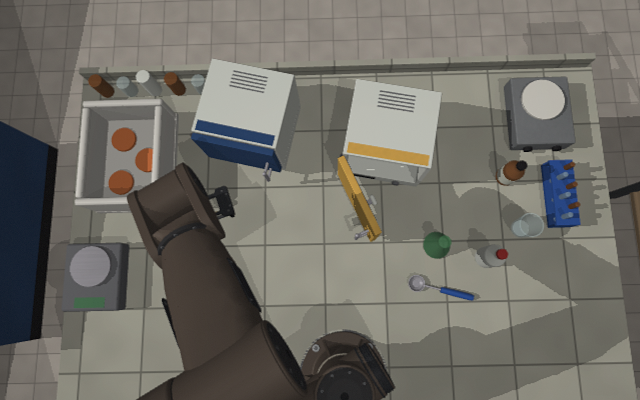

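The blue door lies flush along the incubator front (top view (193,135)-(281,163)). Yellow door at (340,157)-(380,238) and flask at (437,245) look unmoved; quick check, then hand in.

Run:
```python
from h import *
a=load("top1")["image"];b=load("top7")["image"]
for n,im in(("t1",a),("t7",b)):
    hsv=cv2.cvtColor(im,cv2.COLOR_RGB2HSV)
    for k,lo,hi,(r0,r1,c0,c1) in(("yellow",(15,120,80),(30,255,255),(150,245,330,390)),("flask",(60,80,30),(90,255,255),(225,265,415,460))):
        m=cv2.inRange(hsv[r0:r1,c0:c1],lo,hi);v,u=np.nonzero(m);print(n,k,len(u),u.mean().round(2)+c0,v.mean().round(2)+r0)
s5=load("side6")["image"].astype(int);s7=load("side7")["image"].astype(int)
print("handle region diff",abs(s5-s7)[235:265,262:285].mean())
c=load("top7")
e=[ray(c,uv,237)[:2] for uv in((193.5,135),(281,154))]
from cell import env
env.job_done();print(env.state()["t"])
```

```text
t1 yellow 1430 360.02 190.87
t1 flask 520 436.43 244.85
t7 yellow 1420 359.96 190.68
t7 flask 522 436.44 244.82
handle region diff 5.128019323671498
the job is handed in; nothing more can be done
the job is handed in; nothing more can be done
```

I pushed the blue door shut with closed fingertips on its outer face, above the handle, following the door's arc. I then backed the arm well clear and handed the job in, shortly after t = 7.3 s.

**Blue door:** It met a firm stop, about 40 N in total at the wrist when I pushed slightly past closed. After I backed off, the side and top pictures show it flush with the incubator front. It stayed there with nothing touching it. I never felt the catch's roughly 4 N resistance as a separate step. That it snapped on rests on the hard stop and on the door staying shut.

**Left alone:** The yellow door and the flask stayed within 0.2 px of their earlier positions in the top view.

**Checks that disagreed:**
- My estimate of the shut position was about 6 mm short, which is why that final push ran into the stop.
- A pixel comparison around the handle, before and after backing off, gave a mean difference of 5 grey levels. I put that down to the arm's moving shadow, because the handle's outline is in the same place in both pictures.

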